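# Release the centrifuge lid lock by hand with the T-key

## Robot

A 6-joint arm with a two-finger parallel gripper is mounted at the origin on the work surface. World frame = base frame: x ahead of the robot, y to its left, z up, the work surface at z = 0. Lengths are in m, angles in rad, forces in N, time in s.
With the tool pointing down it reaches from about 0.35 to 0.85 m from the base axis. Payload 8.1 kg.
Tool frame: the origin (TCP) lies at the centre of the arm's flange, where the gripper is bolted on; the fingertips stand 186 mm ahead of it and the grasp point (between the pads) lies 167 mm ahead of it (robot.nose_length is the distance from the TCP to the fingertips, in m); z points along the fingers, x is the direction in which the jaws open and shut, and the axes are right-handed (so a half turn about z gives the same grasp; the last joint's range is limited). The gripper opens to 93 mm and grips with 3 to 60 N. Pads are 15 mm wide; open, the fingers measure 128 mm over their backs; the gripper's body (75 mm by 188 mm) begins 65 mm behind the grasp point.
Start: joints at [-1.328, 0.13, 1.488, -0, 1.523, -0.085], TCP at [0.193, -0.568, 0.405] pointing down, gripper open.
Joint ranges: [-2.96, 2.96], [-0.89, 2.26], [0.02, 2.5], [-1.34, 4.48], [0, 2.73], [-2.66, 2.66]. Speed limits (rad/s): [2.39, 2.39, 2.79, 3.14, 3.14, 3.14].

## Interface

Orientations are given as a rotation vector (axis times angle).
In Python, from plant import robot gives the robot as it stands.
- The arm moves only by the tool arm_command, never from a script. Its argument "motion" is a list of rows, each an object with "slide": the shift along the tool's x, y, z each as a share of 0.4 m, from -1 to 1, a list of three; "turn": the turn, a rotation vector about the tool's x, y, z each as a share of 0.5 rad, from -1 to 1, a list of three. A call has exactly 5 rows; each row shifts and turns the commanded pose from where the row before left it, along the tool's axes as they then stand; what a row does not reach is not made up. A row lasts 1/12 s, in which the tool goes at most 41.7 mm and 7.16 degrees, less where a joint would pass 70% of its speed; a pose out of reach is approached as far as the arm can. A call with a number of a shift or a turn outside -1 to 1 is refused whole. A call with a gripper value outside its range is refused whole. "gripper" is the opening in per cent of the stroke, from 0 (shut) to 100 (fully open), set as the call begins (left out, the last holds). The fingers move at their own pace and stop on an object; "grip_force" is the grip in N (left out, the last holds). Time passes only in rows, so rows that do not move let the fingers close, or fill a call up. It gives the time, the measured TCP pose, the force and the opening at its end, in the units of the state.
- robot.read_state(): the state, without advancing time (a new reading comes with each control period).
- robot.read_camera(name): name is "side" or "top"; returns a dict with "pixels" (480x640x3 uint8, blue, green, red), "intrinsics" (3x3 intrinsics, pixels), "T" (4x4, takes a point from camera to world coordinates). Camera axes: x right, y down, z forward; pixel columns grow to the right and rows downward; lengths in m; the calibration is good to about 2 mm. A picture is of the moment at which its call begins. There is no depth.
- robot.close_job(): hands the job in, once; it reports no verdict.
The state is a dict: "t": time; "q": joint angles; "dq": joint speeds; "joint_torque": joint torques, N m; "tool_pos": TCP position; "orientation": TCP orientation; "force": force on the tool from outside, world axes, zero at the start; "wrist_torque": the same for the moment, N m; "opening": finger opening in m.
Only numpy, scipy, OpenCV 4.12 (cv2) and the standard library are available. Lean on these libraries where they do the work, as an engineer would, in place of code of your own. Each camera call takes 0.05 s, during which the arm holds its last target.

## Task

The power has failed with the centrifuge shut: take the steel T-key from its stand, lower it down the release shaft in the front console, feel it fully onto the square stem at the bottom and turn it counter-clockwise (seen from above) to its stop, so that the lid lock is released. Work gently, do not force the key down or hard against the stop, and leave it standing in the shaft, let go, with the stem still turned. Leave the tube rack, dropper bottle and card tray as they are.

Things in the scene. Friction and masses are not known exactly. Their poses are not given: they have to be found in the camera images.
- centrifuge: White bench centrifuge, fixed, 340 x 300 mm. Origin: centre of its underside; x towards the back, y to its left, z up. The front console (x from -170 to -70 mm) is 125 mm high; behind it the bowl housing is 165 mm high with a round grey lid (radius 112 mm, centre x +50 mm) up to 183 mm. The release shaft opens in the console's top.
- shaft_mouth (a point): Centre of the shaft's upper rim in an aluminium collar, 135 mm above the counter. A funnel 9 mm deep (inner radius 29 narrowing to 20 mm) leads into a round vertical bore of radius 19.4 mm, closed below by the stem's round foot, which turns with the stem. Axes as the centrifuge's.
- shaft_floor (a point): On the shaft's axis at its floor, 95 mm below the rim, 40 mm above the counter; the seated key's lower end rests here. Square brass stem on it: 20 x 20 mm, 22.5 mm tall, upper 2 mm tapered to 18 mm. At the start its flats stand askew to the centrifuge by an unmeasured angle, different each time: this point's axes are the centrifuge's, not the stem's.
- release (a joint): Turn of the stem in rad from locked, counter-clockwise from above positive (it does not tell the flats' direction). Starts between 0 and 0.15; firm stops at 0 (locked) and 1.2 (released). It rubs with about 0.15 N m and stays where it is left; well over 0.25 N m on the key counts as forcing. A small steel tongue at the lid's front moves 16 mm towards the console meanwhile.
- stand: Grey plastic key stand, fixed: foot 76 x 76 x 12 mm, with an upright tube (outer radius 29 mm, bore radius 20 mm) up to 62 mm. Origin: centre of its underside. The key stands in it, its lower end on the foot's top.
- key: Steel T-key, 0.4 kg, upright in the stand. Origin: centre of its lower end; z up the shank, x along the T-bar. Lower end: box socket, outer radius 18.2 mm, square hole 22 mm wide, 26 mm deep, flats along and across the T-bar. Shank radius 6 mm, guide collar radius 17.8 mm 73 to 96 mm up. Drops on the stem only within about 0.12 rad of its flats (any quarter turn); as much play when on.
- key_bar (a point): Middle of the key's T-bar, 185 mm above the key's lower end: a dark steel bar of 14 x 14 mm section, 110 mm long along the key's x. Axes as the key's. Seated in the shaft it is 225 mm above the counter.
- tube_rack: White tube rack with capped tubes, loose, 70 x 160 x 96 mm. Origin: centre of its underside.
- dropper: White bottle, loose, radius 22 mm, 120 mm tall. Origin: centre of its underside.
- card_tray: Red open tray with cards, loose, 150 x 80 x 54 mm. Origin: centre of its underside.

How it is judged:
On the way, in this order (a step that is already met when the one before it is completed fails the run):
1. the key is fully down on the stem, before the stem has been turned to its stop (z of key in the frame of shaft_floor below 0.006 m and horizontal distance between key and shaft_floor below 0.005 m and value of joint release below 0.9 rad), for 0.1 s.
2. the stem is turned to its stop with the key on it (z of key in the frame of shaft_floor below 0.01 m and horizontal distance between key and shaft_floor below 0.005 m and value of joint release above 1.1 rad), for 0.1 s.
At the end, for the whole second after the job is handed in: The stem stands at its stop (turned past 1.1 of 1.2 rad), the key stands in the shaft on the stem (lower end within 10 mm of the floor and 5 mm of the axis, tilted under 0.15 rad), let go and at rest (all of step 2 and angle between key's own z axis and vertical below 0.15 rad and linear speed of key below 0.02 m/s and contact force between key and the fingers below 0.1 N); the robot touches nothing.
It fails at once if the key is forced against the shaft, the stem or a stop (over 60 N) (contact force between key and centrifuge above 60 N).
It fails at once if the robot itself pushes the centrifuge hard (contact force between the arm and centrifuge above 15 N).
It fails at once if the tube rack is disturbed (distance of tube_rack from where it was at the start of the episode above 0.02 m).
It fails at once if the dropper bottle is disturbed (distance of dropper from where it was at the start of the episode above 0.02 m).
It fails at once if the card tray is disturbed (distance of card_tray from where it was at the start of the episode above 0.02 m).
It also fails if it takes over 72 s, if anything falls off the work surface, if the arm or the gripper's body presses on something with over 40 N, if the wrist force passes 120 N, or if a joint passes its speed limit or range.

## Working session

There is one attempt and no reset: what is moved stays moved. The work goes in short steps, Python scripts to look and compute and a tool call to move; the robot and the scene stay as the last step left them, time stands still between calls to the robot, and variables do not carry over. Pictures are saved under pics/ and viewed, and the job is handed in when it is done.

Besides the shell and the picture viewer there is one more tool, called after "Request:" by a JSON object that holds its "op" and its "data", one argument or row to a line. arm_command: Moves the arm, as the interface text tells. Shift numbers are shares of 0.4 m and turn numbers shares of 0.5 rad, none past 1 either way. Its arguments: {"type":"object","properties":{"motion":{"type":"array","items":{"type":"object","properties":{"slide":{"type":"array","items":{"type":"number"}},"turn":{"type":"array","items":{"type":"number"}}}}},"gripper":{"type":"number"},"grip_force":{"type":"number"}},"required":["motion"]}

```bash
mkdir -p pics; ls; python3 - <<'E'
from plant import robot
import cv2
s=robot.read_state();print(s)
for n in("side","top"):
    c=robot.read_camera(n);cv2.imwrite(f"pics/{n}0.png",c["pixels"]);print(n,c["intrinsics"].tolist(),c["T"].round(4).tolist())
E
```

```text
pics
{'t': 0.0, 'q': array([-1.32840447e+00,  1.31174652e-01,  1.48926377e+00,  6.01096795e-06,
        1.52298594e+00, -8.53806811e-02]), 'dq': array([-1.70270570e-03, -6.76263932e-05, -6.64456117e-04,  1.56531753e-03,
        1.54034975e-03,  5.69224917e-04]), 'joint_torque': array([-2.37042230e-03, -5.59843147e+01, -4.91757631e+01,  7.67932297e-02,
        3.52644303e-02, -9.99337112e-05]), 'tool_pos': array([ 0.19314078, -0.56782979,  0.40368759]), 'orientation': array([-2.55314010e+00,  1.82854402e+00,  2.18085606e-03]), 'force': array([-0.46669755, -1.05988087, -0.12563054]), 'wrist_torque': array([-0.00010848,  0.02723017,  0.00425225]), 'opening': 0.09286423461728652}
side [[506.8278376722192, 0.0, 315.3799252648093], [0.0, 506.8278376722192, 241.24217797335533], [0.0, 0.0, 1.0]] [[-0.9918, -0.0928, 0.0875, 0.4997], [-0.1276, 0.7325, -0.6687, 0.7418], [-0.002, -0.6744, -0.7384, 0.9034], [0.0, 0.0, 0.0, 1.0]]
top [[449.0657003170154, 0.0, 312.6418509168227], [0.0, 449.0657003170154, 236.90213054177104], [0.0, 0.0, 1.0]] [[0.0268, -0.9923, 0.121, 0.4744], [-0.9994, -0.0239, 0.025, 0.0422], [-0.0219, -0.1216, -0.9923, 1.1738], [0.0, 0.0, 0.0, 1.0]]
```

View pics/side0.png

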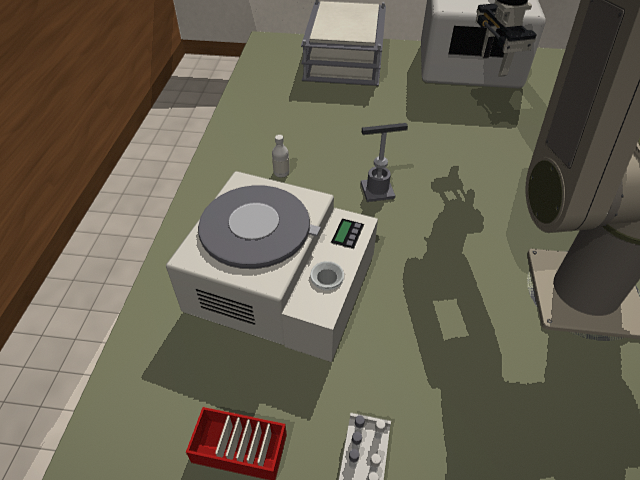

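View pics/top0.png

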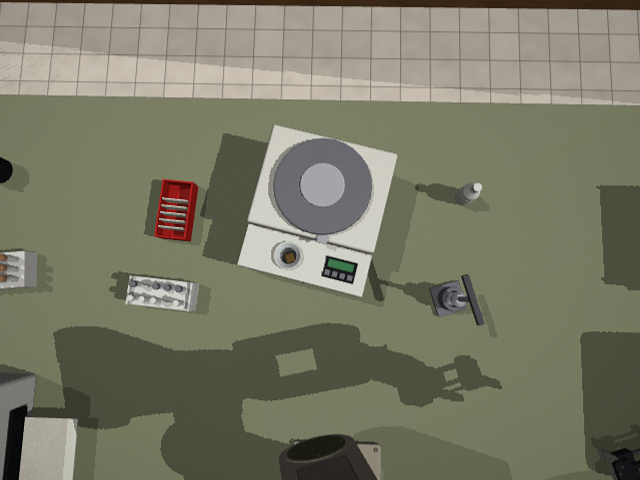

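```bash
python3 - <<'E'
import cv2,numpy as np
a=cv2.imread("pics/top0.png");b=cv2.imread("pics/side0.png")
r=lambda im,x,y,w,h,k:cv2.resize(im[y:y+h,x:x+w],None,fx=k,fy=k,interpolation=cv2.INTER_CUBIC)
cv2.imwrite("pics/c1.png",np.hstack([r(a,262,230,50,50,8),r(a,420,265,80,80,5)]))
cv2.imwrite("pics/c2.png",np.hstack([r(b,295,250,60,60,6),r(b,350,110,70,100,4)[:360]]))
E
```

```text
(no output)
```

View pics/c1.png

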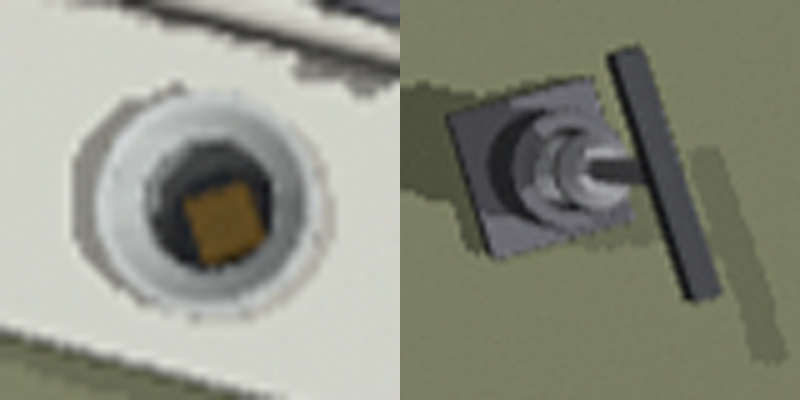

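View pics/c2.png

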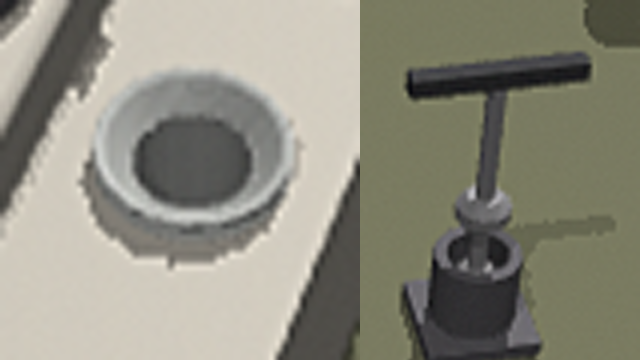

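```bash
cat >h.py <<'E'
import numpy as np,cv2
K={'side':(506.8278,315.38,241.242),'top':(449.0657,312.642,236.902)}
from plant import robot
def cam(n):
    c=robot.read_camera(n);return c
TT={'side':np.array([[-0.9918,-0.0928,0.0875,0.4997],[-0.1276,0.7325,-0.6687,0.7418],[-0.002,-0.6744,-0.7384,0.9034]]),
'top':np.array([[0.0268,-0.9923,0.121,0.4744],[-0.9994,-0.0239,0.025,0.0422],[-0.0219,-0.1216,-0.9923,1.1738]])}
def ray(n,u,v):
    f,cx,cy=K[n];return TT[n][:,3],TT[n][:,:3]@np.array([(u-cx)/f,(v-cy)/f,1])
def atz(n,u,v,z):
    o,d=ray(n,u,v);return o+d*(z-o[2])/d[2]
def tri(pt,ps):
    A=[];b=[]
    for n,p in(('top',pt),('side',ps)):
        o,d=ray(n,*p);d=d/np.linalg.norm(d);P=np.eye(3)-np.outer(d,d);A.append(P);b.append(P@o)
    return np.linalg.lstsq(np.vstack(A),np.hstack(b),rcond=None)[0]
def proj(n,p):
    f,cx,cy=K[n];R=TT[n][:,:3];q=R.T@(np.asarray(p)-TT[n][:,3]);return np.array([f*q[0]/q[2]+cx,f*q[1]/q[2]+cy])
E
python3 - <<'E'
from h import *
np.set_printoptions(precision=4,suppress=True)
a=cv2.imread("pics/top0.png").astype(int);b=cv2.imread("pics/side0.png").astype(int)
# stem
m=np.zeros(a.shape[:2],np.uint8);sub=a[240:275,275:305];m[240:275,275:305]=((sub[...,2]-sub[...,0])>45)
pts=np.argwhere(m)[:,::-1].astype(np.float32);r=cv2.minAreaRect(pts);print(len(pts),r)
bp=cv2.boxPoints(r);W=np.array([atz('top',*p,.0625) for p in bp]);print(W)
for i in range(4):
    d=W[(i+1)%4]-W[i];print(np.linalg.norm(d),np.degrees(np.arctan2(d[1],d[0]))%90)
# collar
for n,c in(('top',(288.0,255.5)),('side',(295+193/6,250+146/6))):
    print(n,atz(n,*c,.135))
f=lambda x,y:(420+x/5-.4,265+y/5-.4)
g=lambda x,y:(350+x/4,110+y/4)
print('bar mid',tri(f(264,173),g(139,76)))
e1,e2=f(224,48),f(305,298)
A,B=atz('top',*e1,.204),atz('top',*e2,.204);d=B-A;print(A,B,(A+B)/2,np.linalg.norm(d),np.degrees(np.arctan2(d[1],d[0])))
# side: bar dark pixels
A,B=atz('side',*g(48,84),.197),atz('side',*g(230,68),.197);d=B-A;print(A,B,(A+B)/2,np.linalg.norm(d),np.degrees(np.arctan2(d[1],d[0])))
# stand tube top
print('tube side',atz('side',*g(115,250),.062))
E
```

```text
60 ((289.6499938964844, 257.45001220703125), (7.589465141296387, 7.273237228393555), 71.56504821777344)
[[0.563  0.1377 0.0625]
 [0.5691 0.1207 0.0625]
 [0.5514 0.1142 0.0625]
 [0.5452 0.1311 0.0625]]
0.01805950829344088 19.937567249058844
0.018924938976358174 20.214726764305738
0.018022132765432772 19.920293397023286
0.018919723398284998 20.32799423399732
top [0.5562 0.1244 0.135 ]
side [0.557  0.1292 0.135 ]
bar mid [ 0.4669 -0.2794  0.194 ]
[ 0.5202 -0.2601  0.204 ] [ 0.4158 -0.2925  0.204 ] [ 0.468  -0.2763  0.204 ] 0.1092720622896602 -162.73475521292195
[ 0.5193 -0.2604  0.197 ] [ 0.4132 -0.29    0.197 ] [ 0.4663 -0.2752  0.197 ] 0.11017353516610812 -164.44972132469397
tube side [ 0.4686 -0.2775  0.062 ]
```

```bash
cat >>h.py <<'E'
from scipy.spatial.transform import Rotation as Ro
def plan(pos,yaw,n=5,maxv=.035,show=True):
    """rows to bring TCP to pos, tool down, tool x at yaw(rad)"""
    s=robot.read_state();R=Ro.from_rotvec(s['orientation']);p=s['tool_pos']
    Rt=Ro.from_matrix(np.array([[np.cos(yaw),np.sin(yaw),0],[np.sin(yaw),-np.cos(yaw),0],[0,0,-1]]))
    d=(R.inv()*Rt).as_rotvec();dp=np.array(pos)-p
    print('dist',dp.round(4),'turn',d.round(3))
    k=max(n,int(np.ceil(max(np.linalg.norm(dp)/maxv,np.linalg.norm(d)/.11)/5)*5))
    for i in range(k):
        R0=R*Ro.from_rotvec(d*i/k)
        print({"slide":(R0.inv().apply(dp/k)/.4).round(4).tolist(),"turn":(d/k/.5).round(4).tolist()})
def st():
    s=robot.read_state();R=Ro.from_rotvec(s['orientation']).as_matrix()
    print('t%.2f'%s['t'],'pos',s['tool_pos'].round(4),'yaw %.4f'%np.arctan2(R[1,0],R[0,0]),'z',R[:,2].round(4),'F',s['force'].round(2),'M',s['wrist_torque'].round(3),'op %.4f'%s['opening'],'q',s['q'].round(3))
E
python3 - <<'E'
from h import *
np.set_printoptions(precision=4,suppress=True)
st()
# fit by projected circles vs pictures
b={n:cv2.imread(f"pics/{n}0.png") for n in('top','side')}
P=np.array([.5566,.1262])
out=[]
for n,(x,y,w,k) in {'top':(262,230,50,8),'side':(295,245,60,6.6667)}.items():
    im=cv2.resize(b[n][y:y+w,x:x+w],None,fx=k,fy=k,interpolation=cv2.INTER_CUBIC)
    for r,z,c in((.029,.135,(0,0,255)),(.020,.126,(0,255,0))):
        th=np.linspace(0,2*np.pi,60)
        q=np.array([(proj(n,[P[0]+r*np.cos(t),P[1]+r*np.sin(t),z])-[x,y]+.5)*k for t in th]).astype(np.int32)
        cv2.polylines(im,[q],True,c,1)
    out.append(im[:400,:400])
cv2.imwrite("pics/fit.png",np.hstack(out))
plan([.467,-.277,.44],np.radians(16.5-90))
E
```

```text
t0.10 pos [ 0.1931 -0.5678  0.4038] yaw -1.2430 z [-0.0004  0.0016 -1.    ] F [ 0.27 -0.56 -0.56] M [ 0.014  0.027 -0.04 ] op 0.0930 q [-1.328  0.131  1.489 -0.     1.523 -0.085]
dist [0.2739 0.2908 0.0362] turn [-0.     0.002  0.04 ]
{'slide': [-0.0312, -0.0588, -0.006], 'turn': [-0.0, 0.0002, 0.0053]}
{'slide': [-0.0314, -0.0587, -0.006], 'turn': [-0.0, 0.0002, 0.0053]}
{'slide': [-0.0315, -0.0587, -0.006], 'turn': [-0.0, 0.0002, 0.0053]}
{'slide': [-0.0317, -0.0586, -0.006], 'turn': [-0.0, 0.0002, 0.0053]}
{'slide': [-0.0318, -0.0585, -0.006], 'turn': [-0.0, 0.0002, 0.0053]}
{'slide': [-0.032, -0.0584, -0.006], 'turn': [-0.0, 0.0002, 0.0053]}
{'slide': [-0.0321, -0.0583, -0.006], 'turn': [-0.0, 0.0002, 0.0053]}
{'slide': [-0.0323, -0.0582, -0.006], 'turn': [-0.0, 0.0002, 0.0053]}
{'slide': [-0.0324, -0.0581, -0.006], 'turn': [-0.0, 0.0002, 0.0053]}
{'slide': [-0.0326, -0.0581, -0.006], 'turn': [-0.0, 0.0002, 0.0053]}
{'slide': [-0.0328, -0.058, -0.006], 'turn': [-0.0, 0.0002, 0.0053]}
{'slide': [-0.0329, -0.0579, -0.006], 'turn': [-0.0, 0.0002, 0.0053]}
{'slide': [-0.0331, -0.0578, -0.006], 'turn': [-0.0, 0.0002, 0.0053]}
{'slide': [-0.0332, -0.0577, -0.006], 'turn': [-0.0, 0.0002, 0.0053]}
{'slide': [-0.0334, -0.0576, -0.006], 'turn': [-0.0, 0.0002, 0.0053]}
```

View pics/fit.png

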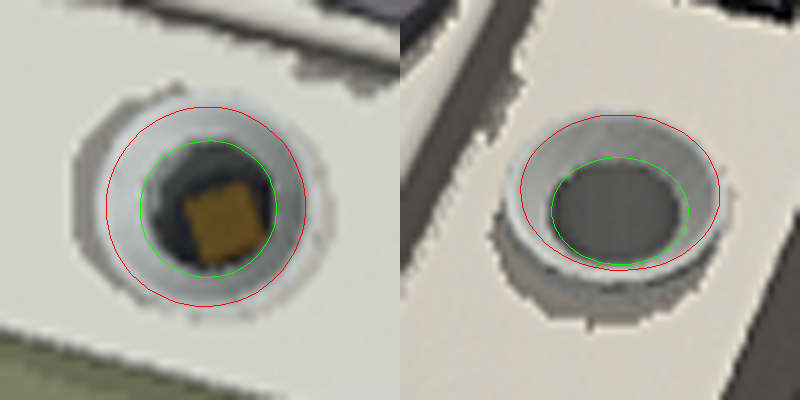

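Request:
{"op": "arm_command", "data": {
  "motion": [
    {"slide": [-0.0312,-0.0588,-0.018],"turn": [0,0,0.005]},
    {"slide": [-0.0314,-0.0587,-0.018],"turn": [0,0,0.005]},
    {"slide": [-0.0315,-0.0587,-0.018],"turn": [0,0,0.005]},
    {"slide": [-0.0317,-0.0586,-0.018],"turn": [0,0,0.005]},
    {"slide": [-0.0318,-0.0585,-0.018],"turn": [0,0,0.005]}
  ],
  "gripper": 100
}}

```text
t: 0.52
tool_pos: [0.285, -0.47, 0.4405]
orientation: [-2.542, 1.845, 0.001]
force: [0.2, -0.7, 1.3]
opening: 0.0933
```

Request:
{"op": "arm_command", "data": {
  "motion": [
    {"slide": [-0.032,-0.0584,0],"turn": [0,0,0.005]},
    {"slide": [-0.032,-0.0584,0],"turn": [0,0,0.005]},
    {"slide": [-0.0323,-0.0582,0],"turn": [0,0,0.005]},
    {"slide": [-0.0324,-0.0581,0],"turn": [0,0,0.005]},
    {"slide": [-0.0326,-0.0581,0],"turn": [0,0,0.005]}
  ]
}}

```text
t: 0.93
tool_pos: [0.3763, -0.3729, 0.4403]
orientation: [-2.531, 1.861, 0.001]
force: [-0.2, 0.1, 0.4]
opening: 0.0925
```

Request:
{"op": "arm_command", "data": {
  "motion": [
    {"slide": [-0.0328,-0.058,0],"turn": [0,0,0.005]},
    {"slide": [-0.0329,-0.0579,0],"turn": [0,0,0.005]},
    {"slide": [-0.0331,-0.0578,0],"turn": [0,0,0.005]},
    {"slide": [-0.0332,-0.0577,0],"turn": [0,0,0.005]},
    {"slide": [-0.0334,-0.0576,0],"turn": [0,0,0.005]}
  ]
}}

```text
t: 1.35
tool_pos: [0.4674, -0.2757, 0.4403]
orientation: [2.519, -1.877, -0.001]
force: [0.0, 0.1, 0.5]
opening: 0.0934
```

```bash
python3 - <<'E'
from h import *
st();
c=robot.read_camera('top');cv2.imwrite('pics/t1.png',c['pixels'])
st()
c=c['pixels'];cv2.imwrite('pics/t1c.png',cv2.resize(c[230:350,400:520],None,fx=5,fy=5))
plan([.467,-.277,.44],np.radians(16.7-90))
E
```

```text
t1.35 pos [ 0.4674 -0.2757  0.4403] yaw -1.2806 z [-6.e-04  5.e-04 -1.e+00] F [0.05 0.07 0.51] M [-0.018  0.014 -0.021] op 0.0934 q [-0.627 -0.037  1.596 -0.     1.583  0.653]
t1.40 pos [ 0.4698 -0.2728  0.4402] yaw -1.2786 z [ 0.0012  0.0026 -1.    ] F [ 0.18  3.11 -0.52] M [ 0.114 -0.052 -0.039] op 0.0933 q [-0.621 -0.036  1.595  0.003  1.583  0.657]
dist [-0.0028 -0.0042 -0.0002] turn [-0.002  0.002  0.001]
{'slide': [0.0016, 0.0019, 0.0001], 'turn': [-0.0007, 0.0009, 0.0003]}
{'slide': [0.0016, 0.0019, 0.0001], 'turn': [-0.0007, 0.0009, 0.0003]}
{'slide': [0.0016, 0.0019, 0.0001], 'turn': [-0.0007, 0.0009, 0.0003]}
{'slide': [0.0016, 0.0019, 0.0001], 'turn': [-0.0007, 0.0009, 0.0003]}
{'slide': [0.0016, 0.0019, 0.0001], 'turn': [-0.0007, 0.0009, 0.0003]}
```

View pics/t1c.png

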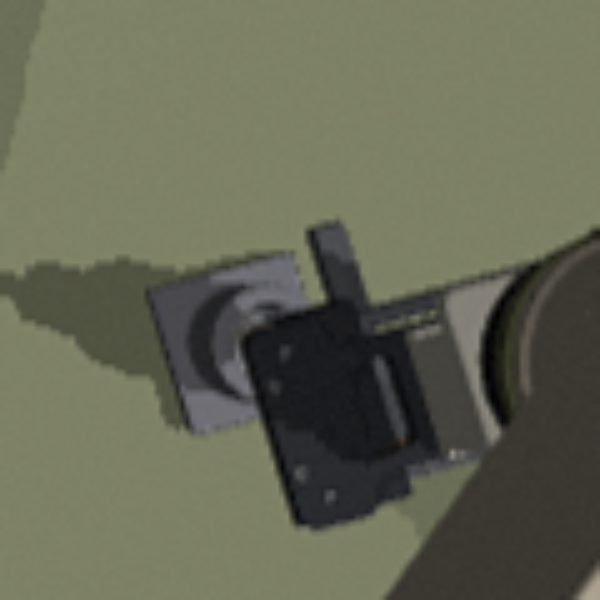

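Request:
{"op": "arm_command", "data": {
  "motion": [
    {"slide": [0.0016,0.0019,0.05],"turn": [0,0,0]},
    {"slide": [0.0016,0.0019,0.05],"turn": [0,0,0]},
    {"slide": [0.0016,0.0019,0.04],"turn": [0,0,0]},
    {"slide": [0.0016,0.0019,0],"turn": [0,0,0]},
    {"slide": [0,0,0],"turn": [0,0,0]}
  ]
}}

```text
t: 1.82
tool_pos: [0.4641, -0.2801, 0.3836]
orientation: [2.519, -1.877, -0.005]
force: [-0.1, -0.3, 0.6]
opening: 0.093
```

```bash
python3 - <<'E'
from h import *
st();
c=robot.read_camera('side')['pixels'];cv2.imwrite('pics/s2c.png',cv2.resize(c[60:210,330:450],None,fx=4,fy=4))
st()
plan([.467,-.2765,.364],np.radians(16.7-90))
E
```

```text
t1.82 pos [ 0.4641 -0.2801  0.3836] yaw -1.2806 z [-0.0024  0.0017 -1.    ] F [-0.13 -0.32  0.64] M [-0.004 -0.042  0.021] op 0.0930 q [-0.638 -0.014  1.677 -0.     1.482  0.643]
t1.87 pos [ 0.4645 -0.2804  0.385 ] yaw -1.2807 z [-4.e-04  2.e-04 -1.e+00] F [-0.14  1.34 -0.81] M [ 0.03  -0.002  0.004] op 0.0927 q [-0.638 -0.015  1.675 -0.     1.482  0.643]
dist [ 0.0025  0.0039 -0.021 ] turn [ 0.     0.    -0.001]
{'slide': [-0.0015, -0.0018, 0.0105], 'turn': [0.0001, 0.0001, -0.0006]}
{'slide': [-0.0015, -0.0018, 0.0105], 'turn': [0.0001, 0.0001, -0.0006]}
{'slide': [-0.0015, -0.0018, 0.0105], 'turn': [0.0001, 0.0001, -0.0006]}
{'slide': [-0.0015, -0.0018, 0.0105], 'turn': [0.0001, 0.0001, -0.0006]}
{'slide': [-0.0015, -0.0018, 0.0105], 'turn': [0.0001, 0.0001, -0.0006]}
```

View pics/s2c.png

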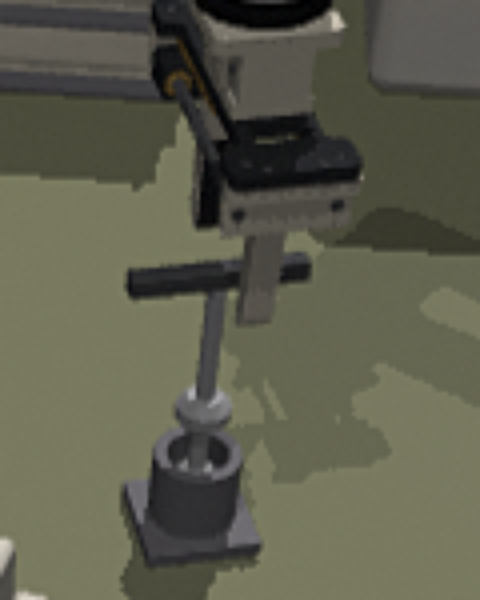

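Request:
{"op": "arm_command", "data": {
  "motion": [
    {"slide": [-0.003,-0.0036,0.0175],"turn": [0,0,0]},
    {"slide": [-0.003,-0.0036,0.0175],"turn": [0,0,0]},
    {"slide": [-0.0015,-0.0018,0.0175],"turn": [0,0,0]},
    {"slide": [0,0,0],"turn": [0,0,0]},
    {"slide": [0,0,0],"turn": [0,0,0]}
  ]
}}

```text
t: 2.28
tool_pos: [0.4671, -0.2761, 0.363]
orientation: [2.52, -1.877, -0.002]
force: [-0.8, -0.3, 0.0]
opening: 0.0928
```

Request:
{"op": "arm_command", "data": {
  "motion": [
    {"slide": [0,0,0],"turn": [0,0,0]},
    {"slide": [0,0,0],"turn": [0,0,0]},
    {"slide": [0,0,0],"turn": [0,0,0]},
    {"slide": [0,0,0],"turn": [0,0,0]},
    {"slide": [0,0,0],"turn": [0,0,0]}
  ],
  "gripper": 30,
  "grip_force": 25
}}

```text
t: 2.7
tool_pos: [0.4672, -0.2764, 0.364]
orientation: [2.519, -1.877, 0.001]
force: [-0.8, -0.6, 0.9]
opening: 0.0645
```

```bash
python3 - <<'E'
from h import *
st();
c=robot.read_camera('side')['pixels'];a=cv2.resize(c[60:210,330:450],None,fx=4,fy=4)
c=robot.read_camera('top')['pixels'];b=cv2.resize(c[250:350,420:500],None,fx=4,fy=4)
b=cv2.copyMakeBorder(b,0,200,0,0,cv2.BORDER_CONSTANT)
cv2.imwrite('pics/s3c.png',np.hstack([a,b]))
E
```

```text
t2.70 pos [ 0.4672 -0.2764  0.364 ] yaw -1.2805 z [ 3.e-04 -2.e-04 -1.e+00] F [-0.82 -0.58  0.94] M [0.001 0.052 0.039] op 0.0645 q [-0.629 -0.002  1.701 -0.     1.442  0.652]
```

View pics/s3c.png

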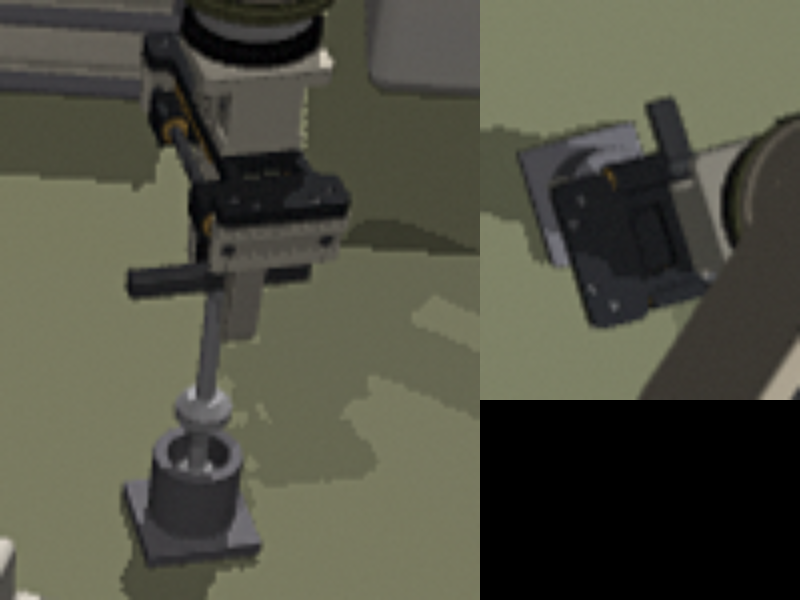

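Request:
{"op": "arm_command", "data": {
  "motion": [
    {"slide": [0,0,0],"turn": [0,0,0]},
    {"slide": [0,0,0],"turn": [0,0,0]},
    {"slide": [0,0,0],"turn": [0,0,0]},
    {"slide": [0,0,0],"turn": [0,0,0]},
    {"slide": [0,0,0],"turn": [0,0,0]}
  ],
  "gripper": 0,
  "grip_force": 25
}}

```text
t: 3.22
tool_pos: [0.4672, -0.2763, 0.3637]
orientation: [-2.519, 1.877, 0.0]
force: [-0.9, 0.7, 0.6]
opening: 0.0229
```

Request:
{"op": "arm_command", "data": {
  "motion": [
    {"slide": [0,0,0],"turn": [0,0,0]},
    {"slide": [0,0,0],"turn": [0,0,0]},
    {"slide": [0,0,0],"turn": [0,0,0]},
    {"slide": [0,0,0],"turn": [0,0,0]},
    {"slide": [0,0,0],"turn": [0,0,0]}
  ]
}}

```text
t: 3.63
tool_pos: [0.4672, -0.2763, 0.3638]
orientation: [2.519, -1.877, 0.0]
force: [0.6, 0.5, -0.8]
opening: 0.0136
```

```bash
python3 - <<'E'
from h import *
st()
E
```

```text
t3.63 pos [ 0.4672 -0.2763  0.3638] yaw -1.2806 z [ 1.e-04 -1.e-04 -1.e+00] F [ 0.57  0.48 -0.77] M [-0.216 -0.042 -0.043] op 0.0136 q [-0.629 -0.002  1.701 -0.     1.442  0.652]
```

Request:
{"op": "arm_command", "data": {
  "motion": [
    {"slide": [0,0,-0.03],"turn": [0,0,0]},
    {"slide": [0,0,-0.045],"turn": [0,0,0]},
    {"slide": [0,0,-0.045],"turn": [0,0,0]},
    {"slide": [0,0,-0.045],"turn": [0,0,0]},
    {"slide": [0,0,-0.045],"turn": [0,0,0]}
  ]
}}

```text
t: 4.05
tool_pos: [0.467, -0.2761, 0.4488]
orientation: [-2.519, 1.877, 0.002]
force: [-0.2, 0.1, -4.0]
opening: 0.014
```

Request:
{"op": "arm_command", "data": {
  "motion": [
    {"slide": [0,0,-0.06],"turn": [0,0,0]},
    {"slide": [0,0,-0.06],"turn": [0,0,0]},
    {"slide": [0,0,-0.06],"turn": [0,0,0]},
    {"slide": [0,0,-0.04],"turn": [0,0,0]},
    {"slide": [0,0,-0.02],"turn": [0,0,0]}
  ]
}}

```text
t: 4.47
tool_pos: [0.4671, -0.2761, 0.5472]
orientation: [-2.519, 1.876, -0.005]
force: [0.3, -0.4, -3.2]
opening: 0.0138
```

```bash
python3 - <<'E'
from h import *
c=robot.read_camera('side')['pixels'];cv2.imwrite('pics/s4.png',c)
st()
plan([.5566,.1262,.545],-1.2806+.03,maxv=.03)
E
```

```text
t4.52 pos [ 0.4671 -0.2762  0.5475] yaw -1.2804 z [ 0.0035 -0.0024 -1.    ] F [-0.48 -0.33 -2.06] M [-0.054  0.019  0.05 ] op 0.0137 q [-0.628 -0.041  1.407  0.     1.771  0.652]
dist [ 0.0895  0.4024 -0.0025] turn [-0.003 -0.003 -0.03 ]
{'slide': [-0.06, -0.0335, 0.0003], 'turn': [-0.0003, -0.0004, -0.004]}
{'slide': [-0.0599, -0.0336, 0.0003], 'turn': [-0.0003, -0.0004, -0.004]}
{'slide': [-0.0598, -0.0337, 0.0003], 'turn': [-0.0003, -0.0004, -0.004]}
{'slide': [-0.0598, -0.0338, 0.0003], 'turn': [-0.0003, -0.0004, -0.004]}
{'slide': [-0.0597, -0.034, 0.0003], 'turn': [-0.0003, -0.0004, -0.004]}
{'slide': [-0.0596, -0.0341, 0.0003], 'turn': [-0.0003, -0.0004, -0.004]}
{'slide': [-0.0596, -0.0342, 0.0004], 'turn': [-0.0003, -0.0004, -0.004]}
{'slide': [-0.0595, -0.0343, 0.0004], 'turn': [-0.0003, -0.0004, -0.004]}
{'slide': [-0.0594, -0.0344, 0.0004], 'turn': [-0.0003, -0.0004, -0.004]}
{'slide': [-0.0594, -0.0346, 0.0004], 'turn': [-0.0003, -0.0004, -0.004]}
{'slide': [-0.0593, -0.0347, 0.0004], 'turn': [-0.0003, -0.0004, -0.004]}
{'slide': [-0.0592, -0.0348, 0.0004], 'turn': [-0.0003, -0.0004, -0.004]}
{'slide': [-0.0592, -0.0349, 0.0004], 'turn': [-0.0003, -0.0004, -0.004]}
{'slide': [-0.0591, -0.035, 0.0004], 'turn': [-0.0003, -0.0004, -0.004]}
{'slide': [-0.059, -0.0351, 0.0004], 'turn': [-0.0003, -0.0004, -0.004]}
```

View pics/s4.png

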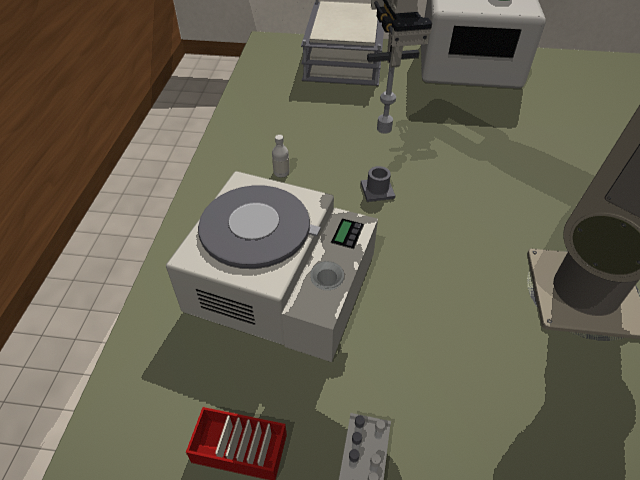

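Request:
{"op": "arm_command", "data": {
  "motion": [
    {"slide": [-0.02,-0.011,0],"turn": [0,0,-0.003]},
    {"slide": [-0.04,-0.023,0],"turn": [0,0,-0.003]},
    {"slide": [-0.055,-0.031,0],"turn": [0,0,-0.003]},
    {"slide": [-0.055,-0.031,0],"turn": [0,0,-0.003]},
    {"slide": [-0.055,-0.031,0],"turn": [0,0,-0.003]}
  ]
}}

```text
t: 4.93
tool_pos: [0.4897, -0.1739, 0.5414]
orientation: [2.526, -1.867, -0.006]
force: [1.0, 0.5, -4.2]
opening: 0.0138
```

Request:
{"op": "arm_command", "data": {
  "motion": [
    {"slide": [-0.055,-0.031,0],"turn": [0,0,-0.003]},
    {"slide": [-0.055,-0.031,0],"turn": [0,0,-0.003]},
    {"slide": [-0.055,-0.031,0],"turn": [0,0,-0.003]},
    {"slide": [-0.055,-0.031,0],"turn": [0,0,-0.003]},
    {"slide": [-0.055,-0.031,0],"turn": [0,0,-0.003]}
  ]
}}

```text
t: 5.35
tool_pos: [0.5162, -0.0501, 0.5415]
orientation: [2.533, -1.857, -0.005]
force: [0.4, 0.3, -4.4]
opening: 0.0136
```

Request:
{"op": "arm_command", "data": {
  "motion": [
    {"slide": [-0.055,-0.032,0],"turn": [0,0,-0.003]},
    {"slide": [-0.055,-0.032,0],"turn": [0,0,-0.003]},
    {"slide": [-0.055,-0.032,0],"turn": [0,0,-0.003]},
    {"slide": [-0.055,-0.032,0],"turn": [0,0,-0.003]},
    {"slide": [-0.055,-0.032,0],"turn": [0,0,-0.003]}
  ]
}}

```text
t: 5.77
tool_pos: [0.5437, 0.0742, 0.5414]
orientation: [2.539, -1.846, -0.005]
force: [0.4, -0.7, -4.5]
opening: 0.0138
```

Request:
{"op": "arm_command", "data": {
  "motion": [
    {"slide": [-0.05,-0.032,0],"turn": [0,0,-0.003]},
    {"slide": [-0.04,-0.026,0],"turn": [0,0,-0.003]},
    {"slide": [-0.02,-0.015,0],"turn": [0,0,-0.003]},
    {"slide": [0,0,0],"turn": [0,0,0]},
    {"slide": [0,0,0],"turn": [0,0,0]}
  ]
}}

```text
t: 6.18
tool_pos: [0.558, 0.1232, 0.5424]
orientation: [2.544, -1.84, -0.002]
force: [-0.2, -0.2, -4.5]
opening: 0.014
```

```bash
python3 - <<'E'
from h import *
c=robot.read_camera('side')['pixels'];cv2.imwrite('pics/s5.png',c)
d=robot.read_camera('top')['pixels'];cv2.imwrite('pics/t5.png',d)
st()
plan([.5566,.1262,.545],-1.2806+.03,maxv=.03)
E
```

```text
t6.28 pos [0.558  0.1222 0.5432] yaw -1.2543 z [-9.e-04 -6.e-04 -1.e+00] F [-0.59 -0.34 -3.47] M [-0.041  0.067 -0.018] op 0.0136 q [ 0.126  0.039  1.335 -0.     1.768  1.38 ]
dist [-0.0014  0.004   0.0018] turn [ 0.001 -0.    -0.004]
{'slide': [-0.0021, 0.0001, -0.0009], 'turn': [0.0004, -0.0001, -0.0015]}
{'slide': [-0.0021, 0.0001, -0.0009], 'turn': [0.0004, -0.0001, -0.0015]}
{'slide': [-0.0021, 0.0, -0.0009], 'turn': [0.0004, -0.0001, -0.0015]}
{'slide': [-0.0021, 0.0, -0.0009], 'turn': [0.0004, -0.0001, -0.0015]}
{'slide': [-0.0021, 0.0, -0.0009], 'turn': [0.0004, -0.0001, -0.0015]}
```

View pics/s5.png

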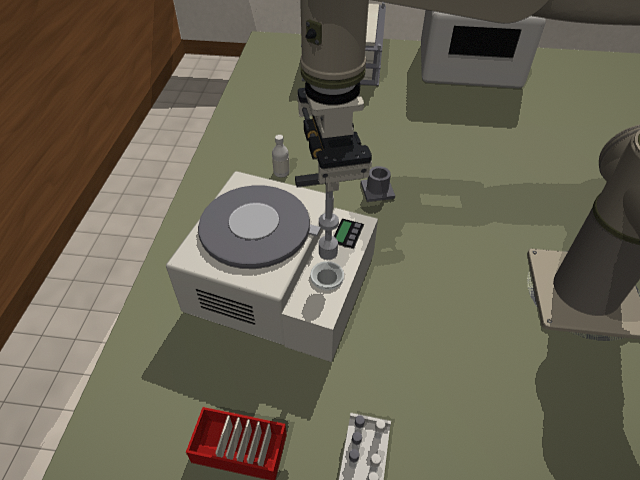

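View pics/t5.png

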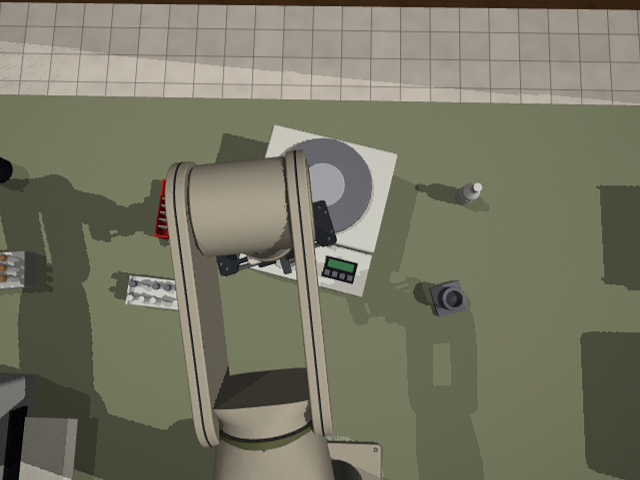

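Request:
{"op": "arm_command", "data": {
  "motion": [
    {"slide": [-0.0035,0,0.02],"turn": [0,0,-0.0015]},
    {"slide": [-0.0035,0,0.03],"turn": [0,0,-0.0015]},
    {"slide": [-0.0035,0,0.03],"turn": [0,0,-0.0015]},
    {"slide": [0,0,0.02],"turn": [0,0,0]},
    {"slide": [0,0,0.01],"turn": [0,0,0]}
  ]
}}

```text
t: 6.7
tool_pos: [0.5565, 0.1269, 0.4968]
orientation: [2.544, -1.839, -0.004]
force: [0.0, 0.5, -4.2]
opening: 0.0137
```

Request:
{"op": "arm_command", "data": {
  "motion": [
    {"slide": [0,0,0],"turn": [0,0,0]},
    {"slide": [0,0,0],"turn": [0,0,0]},
    {"slide": [0,0,0],"turn": [0,0,0]},
    {"slide": [0,0,0],"turn": [0,0,0]},
    {"slide": [0,0,0],"turn": [0,0,0]}
  ]
}}

```text
t: 7.12
tool_pos: [0.5569, 0.1271, 0.5005]
orientation: [-2.546, 1.839, -0.001]
force: [0.5, 0.2, -3.5]
opening: 0.0138
```

```bash
cat > look.py <<'E'
from h import *
import sys
def look(name,S=(.5566,.1262)):
    c=robot.read_camera('side')['pixels'];st()
    s=robot.read_state();p=s['tool_pos'];kz=p[2]-.3518;print('key z',kz.round(4),'dxy',(p[:2]-S).round(4))
    x,y,w,h,k=270,130,100,170,4
    im=cv2.resize(c[y:y+h,x:x+w],None,fx=k,fy=k,interpolation=cv2.INTER_CUBIC)
    def ring(cx,cy,r,z,col):
        th=np.linspace(0,2*np.pi,60)
        q=np.array([(proj('side',[cx+r*np.cos(t),cy+r*np.sin(t),z])-[x,y]+.5)*k for t in th]).astype(np.int32);cv2.polylines(im,[q],True,col,1)
    ring(*S,.029,.135,(0,0,255));ring(*S,.02,.126,(0,255,0))
    ring(p[0],p[1],.0182,kz,(255,0,0));ring(p[0],p[1],.0178,kz+.096,(255,0,255));ring(p[0],p[1],.0178,kz+.073,(255,0,255))
    cv2.imwrite(f'pics/{name}.png',im[-600:])
if __name__=="__main__":look(sys.argv[1])
E
python3 look.py s6
```

```text
t7.17 pos [0.5569 0.1271 0.5004] yaw -1.2512 z [ 1.e-03  2.e-04 -1.e+00] F [ 0.28  0.57 -4.05] M [0.014 0.054 0.011] op 0.0138 q [0.135 0.032 1.419 0.    1.689 1.386]
key z 0.1486 dxy [0.0003 0.0009]
```

View pics/s6.png

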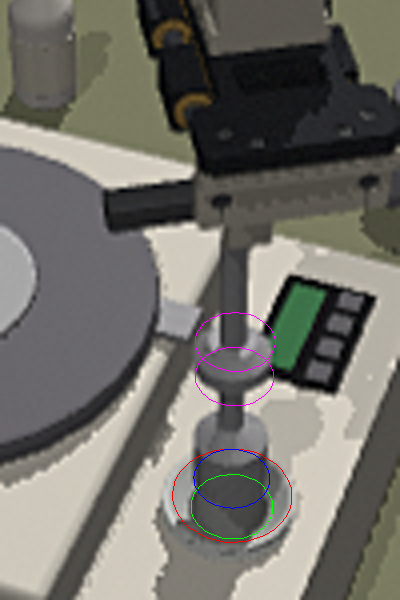

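Request:
{"op": "arm_command", "data": {
  "motion": [
    {"slide": [0,0,0.007],"turn": [0,0,0]},
    {"slide": [0,0,0.007],"turn": [0,0,0]},
    {"slide": [0,0,0.007],"turn": [0,0,0]},
    {"slide": [0,0,0.007],"turn": [0,0,0]},
    {"slide": [0,0,0.006],"turn": [0,0,0]}
  ]
}}

```text
t: 7.58
tool_pos: [0.5568, 0.1271, 0.4855]
orientation: [2.546, -1.84, -0.001]
force: [-1.0, 0.3, -3.3]
opening: 0.0139
```

Request:
{"op": "arm_command", "data": {
  "motion": [
    {"slide": [0,0,0.003],"turn": [0,0,0]},
    {"slide": [0,0,0.003],"turn": [0,0,0]},
    {"slide": [0,0,0.003],"turn": [0,0,0]},
    {"slide": [0,0,0.003],"turn": [0,0,0]},
    {"slide": [0,0,0.003],"turn": [0,0,0]}
  ]
}}

```text
t: 8.0
tool_pos: [0.5569, 0.1271, 0.4801]
orientation: [-2.546, 1.84, -0.0]
force: [-0.6, 0.1, -3.9]
opening: 0.0136
```

```bash
python3 look.py s7
```

```text
t8.05 pos [0.5568 0.1271 0.4798] yaw -1.2512 z [-2.e-04 -0.e+00 -1.e+00] F [-0.37 -0.37 -4.47] M [-0.064 -0.021 -0.018] op 0.0140 q [ 0.135  0.033  1.455 -0.     1.653  1.386]
key z 0.128 dxy [0.0002 0.0009]
```

View pics/s7.png

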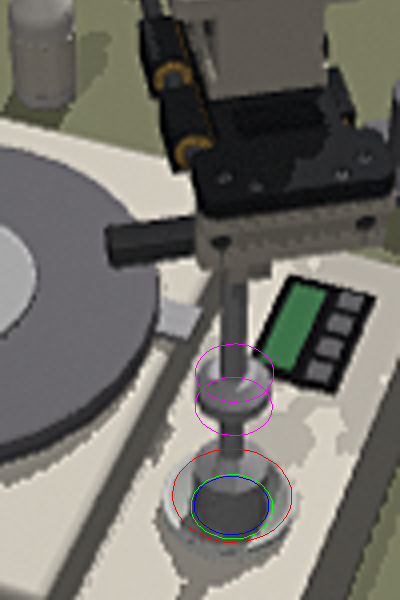

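Request:
{"op": "arm_command", "data": {
  "motion": [
    {"slide": [0,0,0.0025],"turn": [0,0,0]},
    {"slide": [0,0,0.0025],"turn": [0,0,0]},
    {"slide": [0,0,0.0025],"turn": [0,0,0]},
    {"slide": [0,0,0.0025],"turn": [0,0,0]},
    {"slide": [0,0,0],"turn": [0,0,0]}
  ]
}}

```text
t: 8.47
tool_pos: [0.5568, 0.1271, 0.4758]
orientation: [2.546, -1.84, -0.001]
force: [-0.6, 0.7, -4.3]
opening: 0.0136
```

Request:
{"op": "arm_command", "data": {
  "motion": [
    {"slide": [0,0,0.0025],"turn": [0,0,0]},
    {"slide": [0,0,0.0025],"turn": [0,0,0]},
    {"slide": [0,0,0.0025],"turn": [0,0,0]},
    {"slide": [0,0,0.0025],"turn": [0,0,0]},
    {"slide": [0,0,0],"turn": [0,0,0]}
  ]
}}

```text
t: 8.88
tool_pos: [0.5568, 0.1271, 0.4718]
orientation: [2.546, -1.84, -0.0]
force: [-0.2, 0.1, -4.0]
opening: 0.0138
```

```bash
python3 look.py s8
```

```text
t8.93 pos [0.5568 0.1271 0.4719] yaw -1.2512 z [-4.e-04  0.e+00 -1.e+00] F [-0.52  0.6  -3.71] M [ 0.028 -0.002  0.038] op 0.0140 q [0.135 0.034 1.468 0.    1.639 1.386]
key z 0.1201 dxy [0.0002 0.0009]
```

Request:
{"op": "arm_command", "data": {
  "motion": [
    {"slide": [0,0,0.004],"turn": [0,0,0]},
    {"slide": [0,0,0.004],"turn": [0,0,0]},
    {"slide": [0,0,0.004],"turn": [0,0,0]},
    {"slide": [0,0,0.004],"turn": [0,0,0]},
    {"slide": [0,0,0.004],"turn": [0,0,0]}
  ]
}}

```text
t: 9.35
tool_pos: [0.5568, 0.1271, 0.4639]
orientation: [2.547, -1.84, -0.0]
force: [0.0, 0.1, -3.6]
opening: 0.0139
```

Request:
{"op": "arm_command", "data": {
  "motion": [
    {"slide": [0,0,0.005],"turn": [0,0,0]},
    {"slide": [0,0,0.005],"turn": [0,0,0]},
    {"slide": [0,0,0.005],"turn": [0,0,0]},
    {"slide": [0,0,0.005],"turn": [0,0,0]},
    {"slide": [0,0,0.005],"turn": [0,0,0]}
  ]
}}

```text
t: 9.77
tool_pos: [0.5568, 0.1271, 0.4539]
orientation: [2.547, -1.84, -0.0]
force: [0.1, 0.4, -3.8]
opening: 0.0134
```

Request:
{"op": "arm_command", "data": {
  "motion": [
    {"slide": [0,0,0.005],"turn": [0,0,0]},
    {"slide": [0,0,0.005],"turn": [0,0,0]},
    {"slide": [0,0,0.005],"turn": [0,0,0]},
    {"slide": [0,0,0.005],"turn": [0,0,0]},
    {"slide": [0,0,0.005],"turn": [0,0,0]}
  ]
}}

```text
t: 10.18
tool_pos: [0.5568, 0.1271, 0.4439]
orientation: [2.547, -1.84, -0.0]
force: [0.3, -1.2, -3.4]
opening: 0.0138
```

Request:
{"op": "arm_command", "data": {
  "motion": [
    {"slide": [0,0,0.005],"turn": [0,0,0]},
    {"slide": [0,0,0.005],"turn": [0,0,0]},
    {"slide": [0,0,0.005],"turn": [0,0,0]},
    {"slide": [0,0,0.005],"turn": [0,0,0]},
    {"slide": [0,0,0.005],"turn": [0,0,0]}
  ]
}}

```text
t: 10.6
tool_pos: [0.5568, 0.1271, 0.4339]
orientation: [2.547, -1.84, -0.0]
force: [0.1, 0.2, -4.3]
opening: 0.0136
```

```bash
python3 look.py s9
```

```text
t10.65 pos [0.5568 0.1271 0.4334] yaw -1.2513 z [-6.e-04 -1.e-04 -1.e+00] F [-0.11  0.47 -3.74] M [-0.009  0.062  0.02 ] op 0.0135 q [0.135 0.042 1.529 0.    1.571 1.386]
key z 0.0816 dxy [0.0002 0.0009]
```

View pics/s9.png

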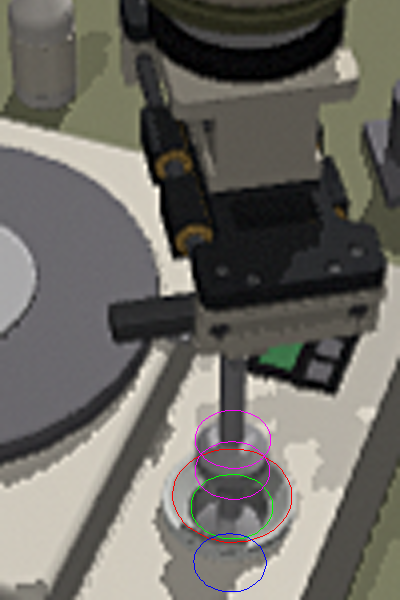

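Request:
{"op": "arm_command", "data": {
  "motion": [
    {"slide": [0,0,0.007],"turn": [0,0,0]},
    {"slide": [0,0,0.007],"turn": [0,0,0]},
    {"slide": [0,0,0.007],"turn": [0,0,0]},
    {"slide": [0,0,0.007],"turn": [0,0,0]},
    {"slide": [0,0,0.007],"turn": [0,0,0]}
  ]
}}

```text
t: 11.07
tool_pos: [0.5568, 0.1271, 0.4198]
orientation: [2.546, -1.84, -0.0]
force: [-0.7, -0.5, -3.9]
opening: 0.0136
```

Request:
{"op": "arm_command", "data": {
  "motion": [
    {"slide": [0,0,0.0025],"turn": [0,0,0]},
    {"slide": [0,0,0.0025],"turn": [0,0,0]},
    {"slide": [0,0,0.0025],"turn": [0,0,0]},
    {"slide": [0,0,0.0025],"turn": [0,0,0]},
    {"slide": [0,0,0],"turn": [0,0,0]}
  ]
}}

```text
t: 11.48
tool_pos: [0.5568, 0.1271, 0.416]
orientation: [2.546, -1.84, -0.0]
force: [0.1, 0.1, -3.8]
opening: 0.0139
```

```bash
python3 look.py s10
```

```text
t11.53 pos [0.5568 0.1271 0.4161] yaw -1.2512 z [-1.e-04 -0.e+00 -1.e+00] F [-0.07  0.29 -3.12] M [-0.026 -0.006  0.055] op 0.0134 q [0.135 0.048 1.555 0.    1.539 1.386]
key z 0.0643 dxy [0.0002 0.0009]
```

Request:
{"op": "arm_command", "data": {
  "motion": [
    {"slide": [0,0,0.0015],"turn": [0,0,0]},
    {"slide": [0,0,0.0015],"turn": [0,0,0]},
    {"slide": [0,0,0.0015],"turn": [0,0,0]},
    {"slide": [0,0,0.0015],"turn": [0,0,0]},
    {"slide": [0,0,0.0015],"turn": [0,0,0]}
  ],
  "grip_force": 15
}}

```text
t: 11.95
tool_pos: [0.5568, 0.1271, 0.4131]
orientation: [-2.547, 1.84, 0.0]
force: [0.2, 0.1, -4.1]
opening: 0.0139
```

Request:
{"op": "arm_command", "data": {
  "motion": [
    {"slide": [0,0,0.001],"turn": [0,0,0]},
    {"slide": [0,0,0.001],"turn": [0,0,0]},
    {"slide": [0,0,0.001],"turn": [0,0,0]},
    {"slide": [0,0,0.001],"turn": [0,0,0]},
    {"slide": [0,0,0.001],"turn": [0,0,0]}
  ]
}}

```text
t: 12.37
tool_pos: [0.5568, 0.1271, 0.4111]
orientation: [-2.547, 1.84, 0.0]
force: [-0.4, 0.0, -3.7]
opening: 0.0136
```

```bash
python3 look.py s11
```

```text
t12.42 pos [0.5568 0.1271 0.411 ] yaw -1.2513 z [-1.e-04 -0.e+00 -1.e+00] F [ 0.83 -0.76 -3.61] M [-0.011 -0.043  0.026] op 0.0141 q [ 0.135  0.05   1.562 -0.     1.53   1.386]
key z 0.0592 dxy [0.0002 0.0009]
```

Request:
{"op": "arm_command", "data": {
  "motion": [
    {"slide": [0,0,0.001],"turn": [0,0,0]},
    {"slide": [0,0,0.001],"turn": [0,0,0]},
    {"slide": [0,0,0.001],"turn": [0,0,0]},
    {"slide": [0,0,0.001],"turn": [0,0,0]},
    {"slide": [0,0,0.001],"turn": [0,0,0]}
  ]
}}

```text
t: 12.83
tool_pos: [0.5568, 0.1271, 0.4091]
orientation: [-2.547, 1.84, 0.0]
force: [-0.7, -0.6, -5.3]
opening: 0.0137
```

Request:
{"op": "arm_command", "data": {
  "motion": [
    {"slide": [0,0,0.0015],"turn": [0,0,0]},
    {"slide": [0,0,0.0015],"turn": [0,0,0]},
    {"slide": [0,0,0.0015],"turn": [0,0,0]},
    {"slide": [0,0,0.0015],"turn": [0,0,0]},
    {"slide": [0,0,0.0015],"turn": [0,0,0]}
  ]
}}

```text
t: 13.25
tool_pos: [0.5568, 0.1271, 0.4061]
orientation: [2.547, -1.84, -0.0]
force: [-0.3, -0.2, -3.4]
opening: 0.0139
```

```bash
python3 look.py s12
```

```text
t13.30 pos [0.5568 0.1271 0.4059] yaw -1.2513 z [-2.e-04 -0.e+00 -1.e+00] F [-0.22 -0.82 -4.91] M [-0.02  -0.036 -0.034] op 0.0138 q [0.135 0.052 1.569 0.    1.521 1.386]
key z 0.0541 dxy [0.0002 0.0009]
```

View pics/s12.png

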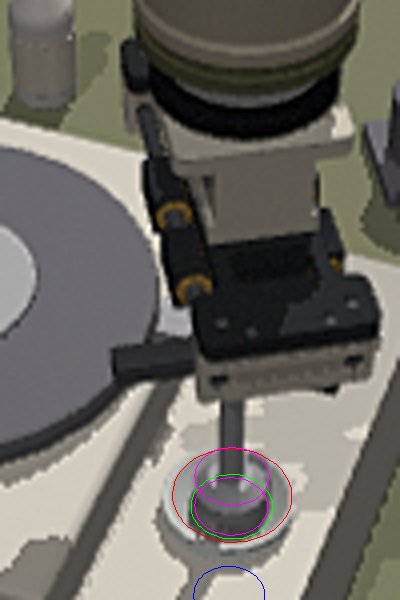

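Request:
{"op": "arm_command", "data": {
  "motion": [
    {"slide": [0,0,0.003],"turn": [0,0,0]},
    {"slide": [0,0,0.003],"turn": [0,0,0]},
    {"slide": [0,0,0.003],"turn": [0,0,0]},
    {"slide": [0,0,0.003],"turn": [0,0,0]},
    {"slide": [0,0,0.003],"turn": [0,0,0]}
  ]
}}

```text
t: 13.72
tool_pos: [0.5568, 0.1271, 0.3999]
orientation: [2.547, -1.84, -0.0]
force: [0.7, 0.3, -4.8]
opening: 0.014
```

Request:
{"op": "arm_command", "data": {
  "motion": [
    {"slide": [0,0,0.003],"turn": [0,0,0]},
    {"slide": [0,0,0.003],"turn": [0,0,0]},
    {"slide": [0,0,0.002],"turn": [0,0,0]},
    {"slide": [0,0,0],"turn": [0,0,0]},
    {"slide": [0,0,0],"turn": [0,0,0]}
  ]
}}

```text
t: 14.13
tool_pos: [0.5568, 0.1271, 0.3969]
orientation: [2.546, -1.84, -0.0]
force: [0.2, -0.8, -4.7]
opening: 0.014
```

Request:
{"op": "arm_command", "data": {
  "motion": [
    {"slide": [0,0,0.002],"turn": [0,0,0]},
    {"slide": [0,0,0.002],"turn": [0,0,0]},
    {"slide": [0,0,0.002],"turn": [0,0,0]},
    {"slide": [0,0,0.001],"turn": [0,0,0]},
    {"slide": [0,0,0],"turn": [0,0,0]}
  ]
}}

```text
t: 14.55
tool_pos: [0.5568, 0.1271, 0.394]
orientation: [2.546, -1.84, -0.0]
force: [0.6, 0.5, -4.1]
opening: 0.014
```

```bash
python3 look.py s13
```

```text
t14.60 pos [0.5568 0.1271 0.394 ] yaw -1.2512 z [-1.e-04 -0.e+00 -1.e+00] F [-0.09 -0.47 -2.98] M [ 0.009 -0.053 -0.014] op 0.0138 q [0.135 0.058 1.585 0.    1.499 1.386]
key z 0.0422 dxy [0.0002 0.0009]
```

Key 2 mm above the floor. Creep down until the floor carries the key's weight.

Request:
{"op": "arm_command", "data": {
  "motion": [
    {"slide": [0,0,0.001],"turn": [0,0,0]},
    {"slide": [0,0,0.001],"turn": [0,0,0]},
    {"slide": [0,0,0.001],"turn": [0,0,0]},
    {"slide": [0,0,0],"turn": [0,0,0]},
    {"slide": [0,0,0],"turn": [0,0,0]}
  ]
}}

```text
t: 15.02
tool_pos: [0.5568, 0.1271, 0.3929]
orientation: [2.547, -1.84, -0.0]
force: [-0.4, 0.3, -3.3]
opening: 0.0139
```

Request:
{"op": "arm_command", "data": {
  "motion": [
    {"slide": [0,0,0.0008],"turn": [0,0,0]},
    {"slide": [0,0,0.0008],"turn": [0,0,0]},
    {"slide": [0,0,0],"turn": [0,0,0]},
    {"slide": [0,0,0],"turn": [0,0,0]},
    {"slide": [0,0,0],"turn": [0,0,0]}
  ]
}}

```text
t: 15.43
tool_pos: [0.5568, 0.1271, 0.3923]
orientation: [2.547, -1.84, -0.0]
force: [-0.5, 1.2, -3.4]
opening: 0.0136
```

```bash
python3 look.py s14
```

```text
t15.48 pos [0.5568 0.1271 0.3923] yaw -1.2512 z [ 0.e+00  1.e-04 -1.e+00] F [ 0.33  0.15 -4.21] M [0.058 0.029 0.005] op 0.0138 q [0.135 0.059 1.587 0.    1.496 1.386]
key z 0.0405 dxy [0.0002 0.0009]
```

Request:
{"op": "arm_command", "data": {
  "motion": [
    {"slide": [0,0,0.0008],"turn": [0,0,0]},
    {"slide": [0,0,0.0008],"turn": [0,0,0]},
    {"slide": [0,0,0],"turn": [0,0,0]},
    {"slide": [0,0,0],"turn": [0,0,0]},
    {"slide": [0,0,0],"turn": [0,0,0]}
  ]
}}

```text
t: 15.9
tool_pos: [0.5569, 0.1271, 0.3918]
orientation: [-2.546, 1.84, -0.0]
force: [-0.2, 0.4, -2.8]
opening: 0.0137
```

Request:
{"op": "arm_command", "data": {
  "motion": [
    {"slide": [0,0,0.0006],"turn": [0,0,0]},
    {"slide": [0,0,0],"turn": [0,0,0]},
    {"slide": [0,0,0],"turn": [0,0,0]},
    {"slide": [0,0,0],"turn": [0,0,0]},
    {"slide": [0,0,0],"turn": [0,0,0]}
  ]
}}

```text
t: 16.32
tool_pos: [0.5569, 0.1271, 0.3917]
orientation: [-2.546, 1.839, -0.001]
force: [0.2, 0.3, 0.1]
opening: 0.014
```

```bash
python3 look.py s15
```

```text
t16.37 pos [0.5569 0.1271 0.3917] yaw -1.2512 z [ 5.e-04  0.e+00 -1.e+00] F [-0.86 -0.37 -0.59] M [-0.095  0.014 -0.001] op 0.0138 q [ 0.135  0.059  1.588 -0.     1.494  1.386]
key z 0.0399 dxy [0.0003 0.0009]
```

Request:
{"op": "arm_command", "data": {
  "motion": [
    {"slide": [0,0,0],"turn": [0,0,-0.05]},
    {"slide": [0,0,0],"turn": [0,0,-0.05]},
    {"slide": [0,0,0],"turn": [0,0,-0.05]},
    {"slide": [0,0,0],"turn": [0,0,-0.05]},
    {"slide": [0,0,0],"turn": [0,0,-0.05]}
  ],
  "grip_force": 20
}}

```text
t: 16.78
tool_pos: [0.5569, 0.1271, 0.3917]
orientation: [-2.658, 1.673, -0.001]
force: [0.8, -0.0, 0.2]
opening: 0.0138
```

```bash
python3 -c "
from h import *
st()"
```

```text
t16.78 pos [0.5569 0.1271 0.3917] yaw -1.1236 z [ 5.e-04  1.e-04 -1.e+00] F [ 0.8  -0.01  0.18] M [ 0.001 -0.092 -0.038] op 0.0138 q [0.135 0.059 1.588 0.    1.494 1.258]
```

Request:
{"op": "arm_command", "data": {
  "motion": [
    {"slide": [0,0,0],"turn": [0,0,-0.05]},
    {"slide": [0,0,0],"turn": [0,0,-0.05]},
    {"slide": [0,0,0],"turn": [0,0,-0.05]},
    {"slide": [0,0,0],"turn": [0,0,-0.05]},
    {"slide": [0,0,0],"turn": [0,0,-0.05]}
  ]
}}

```text
t: 17.2
tool_pos: [0.5569, 0.127, 0.3917]
orientation: [-2.758, 1.504, -0.001]
force: [0.8, -1.2, 3.6]
opening: 0.0141
```

```bash
python3 -c "
from h import *
st()
robot.read_camera('side')
st()"
```

```text
t17.20 pos [0.5569 0.127  0.3917] yaw -0.9989 z [ 5.e-04 -0.e+00 -1.e+00] F [ 0.81 -1.17  3.58] M [-0.111 -0.14  -0.114] op 0.0141 q [ 0.135  0.059  1.588 -0.     1.494  1.133]
t17.25 pos [0.5569 0.127  0.3917] yaw -0.9970 z [ 5.e-04 -0.e+00 -1.e+00] F [ 0.63 -0.76  3.59] M [-0.136 -0.185 -0.137] op 0.0137 q [ 0.135  0.059  1.588 -0.     1.494  1.132]
```

Request:
{"op": "arm_command", "data": {
  "motion": [
    {"slide": [0,0,0],"turn": [0,0,-0.06]},
    {"slide": [0,0,0],"turn": [0,0,-0.06]},
    {"slide": [0,0,0],"turn": [0,0,-0.06]},
    {"slide": [0,0,0],"turn": [0,0,-0.06]},
    {"slide": [0,0,0],"turn": [0,0,-0.06]}
  ]
}}

```text
t: 17.67
tool_pos: [0.5569, 0.127, 0.3917]
orientation: [-2.862, 1.295, -0.001]
force: [1.7, -2.0, 2.2]
opening: 0.0139
```

```bash
python3 -c "
from h import *
st()"
```

```text
t17.67 pos [0.5569 0.127  0.3917] yaw -0.8496 z [ 5.e-04 -2.e-04 -1.e+00] F [ 1.66 -2.02  2.23] M [-0.248 -0.199 -0.122] op 0.0139 q [ 0.134  0.059  1.588 -0.     1.494  0.984]
```

Request:
{"op": "arm_command", "data": {
  "motion": [
    {"slide": [0,0,0],"turn": [0,0,-0.06]},
    {"slide": [0,0,0],"turn": [0,0,-0.06]},
    {"slide": [0,0,0],"turn": [0,0,-0.06]},
    {"slide": [0,0,0],"turn": [0,0,-0.06]},
    {"slide": [0,0,0],"turn": [0,0,-0.06]}
  ]
}}

```text
t: 18.08
tool_pos: [0.557, 0.127, 0.3917]
orientation: [2.951, -1.077, 0.001]
force: [0.9, -1.8, 2.3]
opening: 0.0139
```

```bash
python3 -c "
from h import *
st()
"; python3 look.py s16
```

```text
t18.08 pos [0.557  0.127  0.3917] yaw -0.6995 z [ 6.e-04 -2.e-04 -1.e+00] F [ 0.93 -1.76  2.29] M [-0.308 -0.286 -0.134] op 0.0139 q [ 0.134  0.059  1.588 -0.     1.494  0.834]
t18.13 pos [0.557  0.1269 0.3917] yaw -0.6974 z [ 6.e-04 -3.e-04 -1.e+00] F [ 1.65 -0.54  4.21] M [-0.278 -0.297 -0.124] op 0.0137 q [ 0.134  0.059  1.588 -0.     1.494  0.832]
key z 0.0399 dxy [0.0004 0.0007]
```

View pics/s16.png

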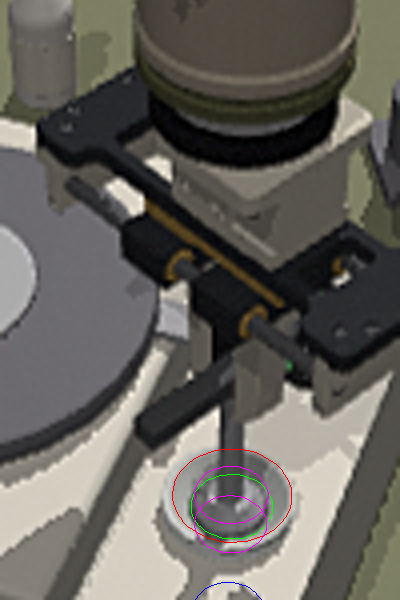

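Request:
{"op": "arm_command", "data": {
  "motion": [
    {"slide": [0,0,0],"turn": [0,0,-0.06]},
    {"slide": [0,0,0],"turn": [0,0,-0.06]},
    {"slide": [0,0,0],"turn": [0,0,-0.06]},
    {"slide": [0,0,0],"turn": [0,0,-0.06]},
    {"slide": [0,0,0],"turn": [0,0,-0.06]}
  ]
}}

```text
t: 18.55
tool_pos: [0.557, 0.1269, 0.3917]
orientation: [3.023, -0.854, 0.001]
force: [1.9, -1.8, 2.6]
opening: 0.014
```

Request:
{"op": "arm_command", "data": {
  "motion": [
    {"slide": [0,0,0],"turn": [0,0,-0.06]},
    {"slide": [0,0,0],"turn": [0,0,-0.06]},
    {"slide": [0,0,0],"turn": [0,0,-0.06]},
    {"slide": [0,0,0],"turn": [0,0,-0.06]},
    {"slide": [0,0,0],"turn": [0,0,-0.06]}
  ]
}}

```text
t: 18.97
tool_pos: [0.557, 0.1269, 0.3917]
orientation: [3.079, -0.625, 0.002]
force: [1.4, -1.6, 2.8]
opening: 0.0137
```

```bash
python3 -c "
from h import *
st()"
```

```text
t18.97 pos [0.557  0.1269 0.3917] yaw -0.4004 z [ 9.e-04 -4.e-04 -1.e+00] F [ 1.41 -1.65  2.82] M [-0.408 -0.332 -0.181] op 0.0137 q [ 0.134  0.059  1.588 -0.     1.494  0.535]
```

Request:
{"op": "arm_command", "data": {
  "motion": [
    {"slide": [0,0,0],"turn": [0,0,-0.06]},
    {"slide": [0,0,0],"turn": [0,0,-0.06]},
    {"slide": [0,0,0],"turn": [0,0,-0.06]},
    {"slide": [0,0,0],"turn": [0,0,-0.06]},
    {"slide": [0,0,0],"turn": [0,0,-0.06]}
  ]
}}

```text
t: 19.38
tool_pos: [0.5571, 0.1269, 0.3917]
orientation: [3.117, -0.392, 0.002]
force: [2.0, -0.5, 3.6]
opening: 0.0133
```

```bash
python3 look.py s17
```

```text
t19.43 pos [0.5571 0.1269 0.3917] yaw -0.2482 z [ 1.e-03 -4.e-04 -1.e+00] F [ 1.99 -1.51  2.97] M [-0.474 -0.428 -0.119] op 0.0141 q [ 1.340e-01  5.900e-02  1.588e+00 -1.000e-03  1.494e+00  3.830e-01]
key z 0.0399 dxy [0.0005 0.0007]
```

View pics/s17.png

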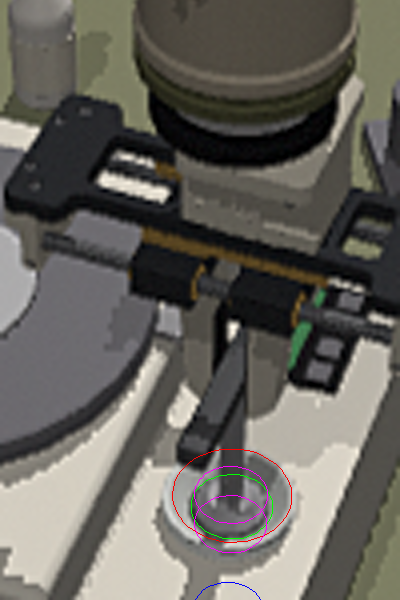

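Now near the stop: smaller turns while watching the torque about z.

Request:
{"op": "arm_command", "data": {
  "motion": [
    {"slide": [0,0,0],"turn": [0,0,-0.04]},
    {"slide": [0,0,0],"turn": [0,0,-0.04]},
    {"slide": [0,0,0],"turn": [0,0,-0.04]},
    {"slide": [0,0,0],"turn": [0,0,-0.04]},
    {"slide": [0,0,0],"turn": [0,0,-0.04]}
  ]
}}

```text
t: 19.85
tool_pos: [0.557, 0.127, 0.3917]
orientation: [3.133, -0.235, 0.001]
force: [2.2, -1.6, 4.3]
opening: 0.0136
```

```bash
python3 -c "
from h import *
st()"
```

```text
t19.85 pos [0.557  0.127  0.3917] yaw -0.1496 z [ 7.e-04 -1.e-04 -1.e+00] F [ 2.19 -1.55  4.25] M [-0.503 -0.553 -0.126] op 0.0136 q [ 0.135  0.059  1.588 -0.     1.494  0.284]
```

Request:
{"op": "arm_command", "data": {
  "motion": [
    {"slide": [0,0,0],"turn": [0,0,-0.03]},
    {"slide": [0,0,0],"turn": [0,0,-0.03]},
    {"slide": [0,0,0],"turn": [0,0,-0.03]},
    {"slide": [0,0,0],"turn": [0,0,-0.03]},
    {"slide": [0,0,0],"turn": [0,0,0]}
  ]
}}

```text
t: 20.27
tool_pos: [0.5569, 0.1271, 0.3917]
orientation: [-3.138, 0.141, -0.001]
force: [1.6, -2.1, 5.3]
opening: 0.0139
```

```bash
python3 -c "
from h import *
st()"
```

```text
t20.27 pos [0.5569 0.1271 0.3917] yaw -0.0897 z [ 6.e-04  0.e+00 -1.e+00] F [ 1.59 -2.1   5.31] M [-0.515 -0.572 -0.183] op 0.0139 q [ 0.135  0.059  1.588 -0.     1.494  0.224]
```

Request:
{"op": "arm_command", "data": {
  "motion": [
    {"slide": [0,0,0],"turn": [0,0,-0.03]},
    {"slide": [0,0,0],"turn": [0,0,-0.03]},
    {"slide": [0,0,0],"turn": [0,0,0]},
    {"slide": [0,0,0],"turn": [0,0,0]},
    {"slide": [0,0,0],"turn": [0,0,0]}
  ]
}}

```text
t: 20.68
tool_pos: [0.557, 0.1271, 0.3917]
orientation: [-3.14, 0.095, -0.001]
force: [2.7, -1.7, 5.2]
opening: 0.0139
```

```bash
python3 look.py s18;python3 -c "
from h import *
st();robot.read_camera('top');st()"
```

```text
t20.73 pos [0.557  0.1271 0.3917] yaw -0.0606 z [ 7.e-04  0.e+00 -1.e+00] F [ 2.37 -1.95  5.04] M [-0.501 -0.591 -0.113] op 0.0141 q [ 0.135  0.059  1.588 -0.     1.494  0.195]
key z 0.0399 dxy [0.0004 0.0009]
t20.73 pos [0.557  0.1271 0.3917] yaw -0.0606 z [ 7.e-04  0.e+00 -1.e+00] F [ 2.37 -1.95  5.04] M [-0.501 -0.591 -0.113] op 0.0141 q [ 0.135  0.059  1.588 -0.     1.494  0.195]
t20.78 pos [0.5569 0.1271 0.3917] yaw -0.0607 z [ 6.e-04  0.e+00 -1.e+00] F [ 2.5  -2.13  5.11] M [-0.529 -0.673 -0.154] op 0.0136 q [ 0.135  0.059  1.588 -0.     1.494  0.195]
```

View pics/s18.png

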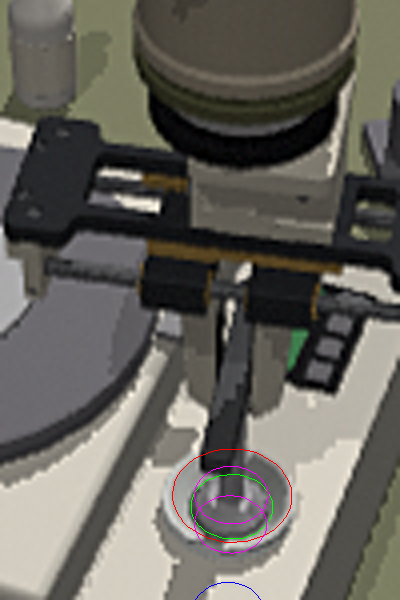

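Request:
{"op": "arm_command", "data": {
  "motion": [
    {"slide": [0,0,0],"turn": [0,0,-0.03]},
    {"slide": [0,0,0],"turn": [0,0,-0.03]},
    {"slide": [0,0,0],"turn": [0,0,0]},
    {"slide": [0,0,0],"turn": [0,0,0]},
    {"slide": [0,0,0],"turn": [0,0,0]}
  ]
}}

```text
t: 21.2
tool_pos: [0.557, 0.1271, 0.3917]
orientation: [-3.141, 0.048, -0.001]
force: [2.0, -2.0, 3.8]
opening: 0.0134
```

```bash
python3 -c "
from h import *
st();robot.read_camera('top');st()"
```

```text
t21.20 pos [0.557  0.1271 0.3917] yaw -0.0305 z [ 7.e-04  0.e+00 -1.e+00] F [ 1.97 -1.98  3.83] M [-0.519 -0.671 -0.126] op 0.0134 q [ 0.135  0.059  1.588 -0.     1.494  0.165]
t21.25 pos [0.557  0.1271 0.3917] yaw -0.0306 z [ 7.e-04  1.e-04 -1.e+00] F [ 1.69 -1.42  5.97] M [-0.51  -0.636 -0.12 ] op 0.0136 q [ 0.135  0.059  1.588 -0.     1.494  0.165]
```

Request:
{"op": "arm_command", "data": {
  "motion": [
    {"slide": [0,0,0],"turn": [0,0,-0.03]},
    {"slide": [0,0,0],"turn": [0,0,-0.03]},
    {"slide": [0,0,0],"turn": [0,0,0]},
    {"slide": [0,0,0],"turn": [0,0,0]},
    {"slide": [0,0,0],"turn": [0,0,0]}
  ]
}}

```text
t: 21.67
tool_pos: [0.5569, 0.1271, 0.3917]
orientation: [-3.141, 0.001, -0.001]
force: [1.4, -2.4, 5.7]
opening: 0.0139
```

```bash
python3 -c "
from h import *
st();robot.read_camera('top');st()"
```

```text
t21.67 pos [0.5569 0.1271 0.3917] yaw -0.0009 z [ 4.e-04  1.e-04 -1.e+00] F [ 1.36 -2.37  5.69] M [-0.507 -0.486 -0.368] op 0.0139 q [0.135 0.059 1.588 0.    1.494 0.135]
t21.72 pos [0.5569 0.1271 0.3917] yaw -0.0009 z [ 4.e-04  1.e-04 -1.e+00] F [ 2.2  -1.74  6.35] M [-0.52  -0.479 -0.387] op 0.0134 q [0.135 0.059 1.588 0.    1.494 0.135]
```

Request:
{"op": "arm_command", "data": {
  "motion": [
    {"slide": [0,0,0],"turn": [0,0,0.03]},
    {"slide": [0,0,0],"turn": [0,0,0.02]},
    {"slide": [0,0,0],"turn": [0,0,0]},
    {"slide": [0,0,0],"turn": [0,0,0]},
    {"slide": [0,0,0],"turn": [0,0,0]}
  ]
}}

```text
t: 22.13
tool_pos: [0.5569, 0.1271, 0.3917]
orientation: [-3.141, 0.04, -0.001]
force: [2.3, -1.7, 4.5]
opening: 0.0139
```

```bash
python3 -c "
from h import *
st()"; python3 look.py s19
```

```text
t22.13 pos [0.5569 0.1271 0.3917] yaw -0.0256 z [ 7.e-04  2.e-04 -1.e+00] F [ 2.27 -1.73  4.46] M [-0.486 -0.585 -0.128] op 0.0139 q [0.135 0.059 1.588 0.    1.494 0.16 ]
t22.18 pos [0.5569 0.1271 0.3917] yaw -0.0256 z [ 6.e-04  1.e-04 -1.e+00] F [ 2.78 -1.35  5.19] M [-0.475 -0.621 -0.105] op 0.0138 q [0.135 0.059 1.588 0.    1.494 0.16 ]
key z 0.0399 dxy [0.0003 0.0009]
```

View pics/s19.png

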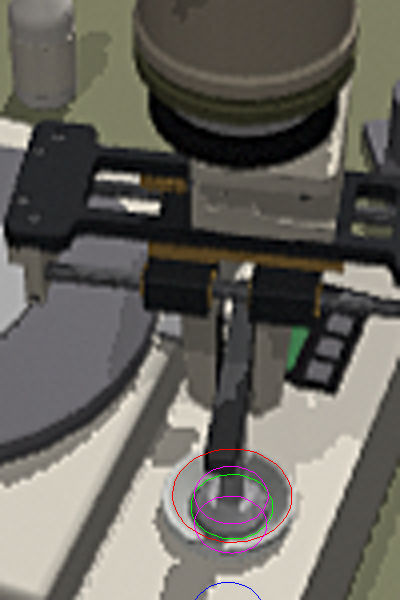

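Request:
{"op": "arm_command", "data": {
  "motion": [
    {"slide": [0,0,0],"turn": [0,0,0.012]},
    {"slide": [0,0,0],"turn": [0,0,0.012]},
    {"slide": [0,0,0],"turn": [0,0,0]},
    {"slide": [0,0,0],"turn": [0,0,0]},
    {"slide": [0,0,0],"turn": [0,0,0]}
  ]
}}

```text
t: 22.6
tool_pos: [0.5569, 0.1272, 0.3917]
orientation: [-3.141, 0.059, -0.001]
force: [1.2, -2.0, 4.3]
opening: 0.0141
```

```bash
python3 -c "
from h import *
st()"
```

```text
t22.60 pos [0.5569 0.1272 0.3917] yaw -0.0373 z [ 6.e-04  2.e-04 -1.e+00] F [ 1.18 -1.96  4.35] M [-0.467 -0.583 -0.061] op 0.0141 q [0.135 0.059 1.588 0.    1.494 0.172]
```

Request:
{"op": "arm_command", "data": {
  "motion": [
    {"slide": [0,0,0],"turn": [0,0,0]},
    {"slide": [0,0,0],"turn": [0,0,0]},
    {"slide": [0,0,0],"turn": [0,0,0]},
    {"slide": [0,0,0],"turn": [0,0,0]},
    {"slide": [0,0,0],"turn": [0,0,0]}
  ],
  "gripper": 45,
  "grip_force": 10
}}

```text
t: 23.02
tool_pos: [0.5566, 0.1272, 0.3908]
orientation: [-3.141, 0.06, 0.002]
force: [1.0, 0.4, 0.3]
opening: 0.0405
```

```bash
python3 -c "
from h import *
st()"; python3 look.py s20
```

```text
t23.02 pos [0.5566 0.1272 0.3908] yaw -0.0379 z [-1.3e-03  1.0e-04 -1.0e+00] F [1.04 0.39 0.31] M [-0.    -0.078 -0.001] op 0.0405 q [0.135 0.06  1.589 0.    1.494 0.173]
t23.07 pos [0.5567 0.1272 0.3909] yaw -0.0381 z [-0.0011  0.     -1.    ] F [ 1.61 -0.23 -0.67] M [-0.024 -0.039 -0.078] op 0.0412 q [0.135 0.059 1.589 0.    1.494 0.173]
key z 0.0391 dxy [0.0001 0.001 ]
```

View pics/s20.png

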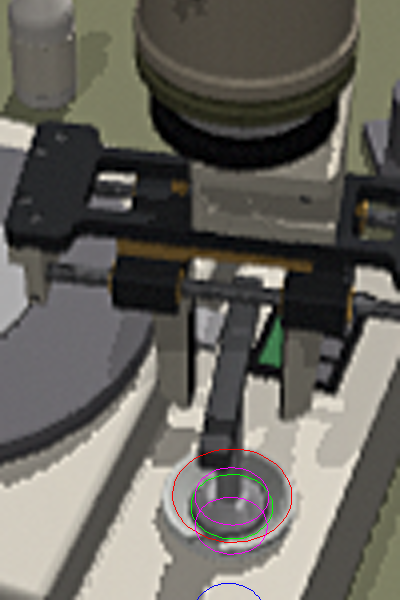

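Request:
{"op": "arm_command", "data": {
  "motion": [
    {"slide": [0,0,-0.01],"turn": [0,0,0]},
    {"slide": [0,0,-0.02],"turn": [0,0,0]},
    {"slide": [0,0,-0.03],"turn": [0,0,0]},
    {"slide": [0,0,-0.04],"turn": [0,0,0]},
    {"slide": [0,0,-0.05],"turn": [0,0,0]}
  ]
}}

```text
t: 23.48
tool_pos: [0.5567, 0.1271, 0.4524]
orientation: [3.141, -0.06, -0.001]
force: [0.3, -0.0, 0.1]
opening: 0.042
```

Request:
{"op": "arm_command", "data": {
  "motion": [
    {"slide": [0,0,-0.06],"turn": [0,0,0]},
    {"slide": [0,0,-0.06],"turn": [0,0,0]},
    {"slide": [0,0.04,-0.06],"turn": [0,0,0]},
    {"slide": [0,0.07,-0.03],"turn": [0,0,0]},
    {"slide": [0,0.08,0],"turn": [0,0,0]}
  ]
}}

```text
t: 23.9
tool_pos: [0.5537, 0.0514, 0.5415]
orientation: [-3.141, 0.056, -0.013]
force: [0.6, -0.1, 0.7]
opening: 0.0416
```

Request:
{"op": "arm_command", "data": {
  "motion": [
    {"slide": [0,0.09,0],"turn": [0,0,0]},
    {"slide": [0,0.09,0],"turn": [0,0,0]},
    {"slide": [0,0.09,0],"turn": [0,0,0]},
    {"slide": [0,0.05,0],"turn": [0,0,0]},
    {"slide": [0,0,0],"turn": [0,0,0]}
  ]
}}

```text
t: 24.32
tool_pos: [0.5485, -0.0805, 0.5369]
orientation: [3.139, -0.067, 0.002]
force: [-0.4, 0.2, -0.1]
opening: 0.0417
```

```bash
python3 look.py s21; python3 -c "
from h import *
a=robot.read_camera('side')['pixels'];b=robot.read_camera('top')['pixels'];cv2.imwrite('pics/sf.png',a);cv2.imwrite('pics/tf.png',b)
o=cv2.imread('pics/side0.png')
f=lambda im:cv2.resize(im[180:300,280:380],None,fx=4,fy=4,interpolation=cv2.INTER_CUBIC)
cv2.imwrite('pics/cmp.png',np.hstack([f(o),f(a)]))
o=cv2.imread('pics/top0.png');f=lambda im:cv2.resize(im[210:290,270:370],None,fx=4,fy=4,interpolation=cv2.INTER_CUBIC)
cv2.imwrite('pics/cmpt.png',np.hstack([f(o),f(b)]))
"
```

```text
t24.37 pos [ 0.5487 -0.0787  0.5368] yaw -0.0418 z [ 1.4e-03 -5.0e-04 -1.0e+00] F [-0.04  1.56  0.31] M [-0.052 -0.03   0.017] op 0.0417 q [-0.235 -0.01   1.396 -0.     1.754 -0.193]
key z 0.185 dxy [-0.0079 -0.2049]
```

View pics/cmp.png

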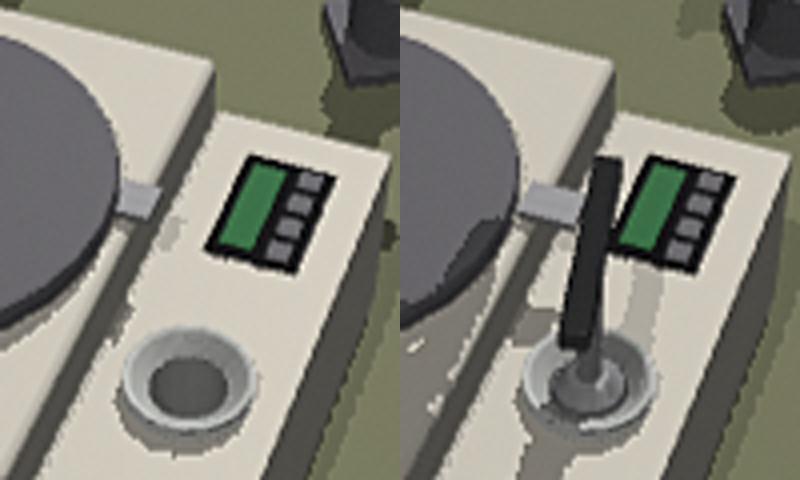

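View pics/cmpt.png

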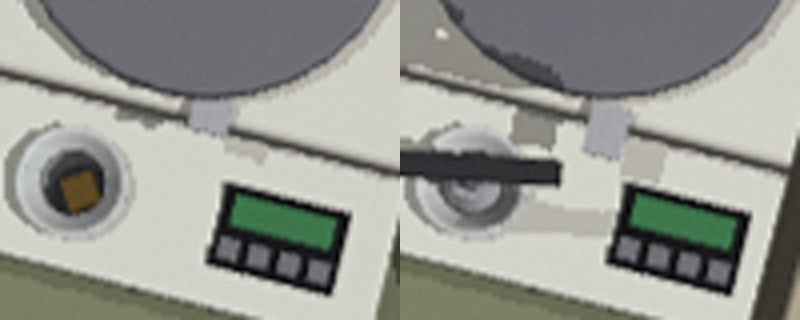

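View pics/tf.png

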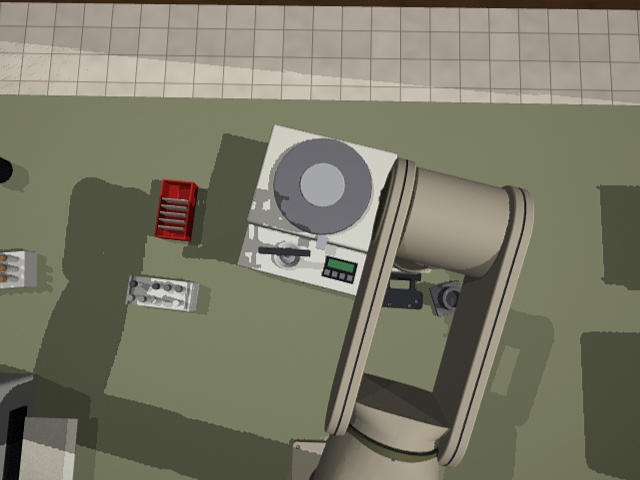

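Request:
{"op": "arm_command", "data": {
  "motion": [
    {"slide": [0,0,0],"turn": [0,0,0]},
    {"slide": [0,0,0],"turn": [0,0,0]},
    {"slide": [0,0,0],"turn": [0,0,0]},
    {"slide": [0,0,0],"turn": [0,0,0]},
    {"slide": [0,0,0],"turn": [0,0,0]}
  ]
}}

```text
t: 24.88
tool_pos: [0.5491, -0.0762, 0.5354]
orientation: [-3.141, 0.059, 0.0]
force: [0.3, 0.2, 0.2]
opening: 0.0419
```

```bash
python3 -c "
from h import *
st();print(robot.close_job())"
```

```text
t24.88 pos [ 0.5491 -0.0762  0.5354] yaw -0.0373 z [-1.e-04  0.e+00 -1.e+00] F [0.32 0.23 0.18] M [-0.026 -0.061 -0.023] op 0.0419 q [-0.23  -0.009  1.398  0.     1.753 -0.193]
the job is handed in; nothing more can be done
None
```

I took the key from its stand and lowered it onto the stem until the shaft floor carried its weight. I then turned it counter-clockwise to the stop, let go and moved the arm clear. The job was handed in at 24.9 s.

**Seating:** the key's lower end read 39.9 mm above the counter, against 40 mm for the floor. The vertical force rose from about -4 N to about 0 N there.

**Turning:** the stem rubbed at about 0.12–0.18 N m for most of the turn. The torque then jumped to 0.37–0.39 N m at the stop, which is briefly over the 0.25 N m forcing figure. I backed off to about 0.06 N m before letting go. The largest vertical force I saw was 6 N and the largest sideways force about 3 N.

**Last pictures:** the key stands upright in the shaft. The lid tongue has come forward by about 15 mm, which fits a stem that started between 0 and 0.15 rad. The tray and rack look unmoved. The dropper bottle was hidden behind the arm in the last overhead view, and I did not look at it in the final side view.

**Not measured:** I could not read the stem's angle directly. That it is past 1.1 rad is inferred from the torque jump, the roughly 1.1 rad turned after the socket met the flats, and the tongue.

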